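Secure a trolley wheel on its floating axle with a sprung hitch pin

TASK

The wheel on the blue trolley bracket has worked its way out along its axle: push it back until it is fully home against the bracket, then take the hitch pin with the red grip from the wooden block and push it down through the cross hole in the axle until its collar sits on the axle, and swing its sprung wire loop down over the near end of the axle until it snaps shut against the pin underneath. The axle floats endways in its bushes, so feel for the hole gently and do not force the pin: no part of the bracket, axle or wheel should be pressed with more than 30 N. Leave the other things on the bench where they are.

Things in the scene. Friction and masses are not known exactly. Their poses are not given: they have to be found in the camera images.
- bracket: Blue steel wheel bracket on a plywood board (170 x 120 x 15 mm), fixed to the bench. Origin on the bench below the brass bush's face; z up; -x points outboard, roughly to the robot (yaw within 0.35 rad). Axle centre line: y = 0, z = 95 mm. Bracket top at z = 120 mm. At x = +45 to +95 mm the axle's far end carries another such pin, already shut, top at z = 146 mm.
- hole_middle (a point): Point fixed to the bracket at x = -56, y = 0, z = 106 mm: where the mouth of the axle's cross hole is when the axle is at mid float; axes as bracket. The real hole (vertical, through, 11.5 mm wide, in a flat 22 mm wide) lies 0 to 8 mm to either side of it along x, not measured: look or feel. The axle stays put until pushed endways with about 9 N; it cannot turn.
- bush_face (a point): Centre of the brass bush's face on the axle line (bracket x = 0, y = 0, z = 95 mm), on which the wheel's hub bears when home; axes as bracket. The axle is a round steel bar 24 mm in diameter, 22 mm high at the hole; it ends 18 mm outboard (-x) of the hole's centre.
- wheel (a joint): How far (m) the grey wheel with black tyre is out along the axle towards bracket -x; 0 = home; starts at 0.023 to 0.029. Wheel 66 mm in diameter (top at z = 128 mm); hub 36 mm in diameter, outer face at bracket x = -36 mm minus this value; tyre's outer face 6 mm behind that. Slides at about 5 N, turns freely. When out, the hub covers the cross hole.
- pin: Steel hitch pin, loose, 0.1 to 0.2 kg, upright in the block. Origin: centre of the collar's underside; z up the pin. Shank 10 mm thick to z = -45 mm, its last 6 mm tapering to 7.6 mm. Collar 19 mm wide, z = 0 to 14 mm, with the loop's boss along y (28 mm). Loop opens to the pin's -x, which for fitting must point like bracket -x. Seated: origin at bracket z = 106 mm.
- pin_grip (a point): Centre of the pin's red flat-sided grip, 27 mm above the pin's origin: 20 mm along x, 16 mm along y, 26 mm high (z = 14 to 40 mm of the pin). Grasp it across y. Axes as the pin.
- loop (a joint): Angle (rad) of the pin's wire loop about the pin's y axis at z = 7 mm. 0 = open, sticking out to pin -x, 12 degrees above level; 1.60 = shut, cross bar against the shank below the axle. Sprung over centre: up to 0.8 the spring opens it, beyond that it snaps shut; pushing it over takes about 4 N at the cross bar. Passes the axle's end with about 3 mm to spare only if the pin is fully home.
- loop_bar (a point): Middle of the loop's cross bar (5 mm wire), 40 mm from the loop's hinge. The loop is 38 mm wide, 28 mm inside.
- pin_block: Heavy hardwood block 70 x 100 x 55 mm (x, y, z), fixed; origin at the centre of its underside, z up. The pin stands in the middle hole (12.5 mm, 50 mm deep), collar on the top face at z = 55 mm; the outer two holes are empty. Stands at the left or the right front of the bench.
- wax_tin: Round blue tin, 70 mm in diameter, 34 mm high, loose bystander; origin at the centre of its underside.
- tape_measure: Yellow tape measure, 72 x 86 x 34 mm, loose bystander; origin at the centre of its underside.
- spanner: Steel spanner lying flat, 33 x 214 x 8 mm, loose bystander; origin at the centre of its underside.

How it is judged:
By the outcome, as a careful person would: the job done as asked, in the order asked, and still so for the second after the job is handed in, with the robot touching nothing.
It also fails if it takes over 72 s, if anything falls off the work surface, if the arm or the gripper's body presses on something with over 40 N, if the wrist force passes 120 N, or if a joint passes its speed limit or range.

ROBOT

A 6-joint arm with a two-finger parallel gripper is mounted at the origin on a cart in front of the work surface, level with it; the furniture and walls round the work are solid. World frame = base frame: x ahead of the robot, y to its left, z up, the work surface at z = 0. Lengths are in mm, angles in rad, forces in N, time in s.
With the tool pointing down it reaches from about 375 to 975 mm from the base axis. Payload 3.8 kg.
Tool frame: the origin (TCP) lies at the very end of the fingers, on their centre line; the grasp point (between the pads) lies behind it (ctrl.grip_depth is the z of the grasp point in the tool frame, in mm); z points along the fingers, y is the line along which they close (so a half turn about z gives the same grasp; the last joint's range is limited). The gripper opens to 85 mm and grips with 20 to 120 N. Pads are 22 mm wide; open, the fingers measure 114 mm over their backs; the gripper's body (76 mm by 85 mm) begins 54 mm behind the grasp point. The pads swing forward as they close: fully open they stand 13 mm farther back than shut.
Start: joints at [-1.247, 0.264, 1.604, -0, 1.274, -0.037], TCP at [238.285, -631.537, 231.28] pointing down, gripper open.
Joint ranges: [-2.63, 2.63], [-0.94, 2.18], [0.31, 2.57], [-1.31, 4.45], [0, 2.66], [-2.55, 2.55]. Speed limits (rad/s): [2.57, 2.57, 3.14, 3.14, 3.14, 3.14].

INTERFACE

Orientations are given as a unit quaternion [x, y, z, w].
In Python, from rig import ctrl, vision, ticket, read_state gives the robot as it stands (ctrl), with the cameras (vision), the job (ticket) and the readings as plain functions.
- The arm moves only by the shell command python3 inch.py 'ROWS' [FORCE]. ROWS is rows parted by semicolons, their numbers by spaces, 1 to 20 of them, each of 7 numbers: dx, dy, dz in mm, then a rotation vector rx, ry, rz in rad, then the finger opening in mm; each row shifts and turns the commanded pose from where the row before left it, along the tool's axes as they then stand; what a row does not reach is not made up. A row lasts 1/10 s, in which the tool goes at most 50 mm and 0.15 rad, less where a joint would pass 70% of its speed; a pose out of reach is approached as far as the arm can. The fingers move at their own pace and stop on an object; FORCE is the grip in N (left out, the last holds). Time passes only in rows, so rows that do not move let the fingers close. It prints the time, the measured TCP pose, the force, the opening and the grip force at its end.
- read_state(): the state, without advancing time (a new reading comes with each control period).
- vision.capture(name): name is "side" or "top"; returns the picture (384x512x3 uint8, red, green, blue); there is no depth.
- vision.calibration(name): a dict with "intrinsics" (3x3 intrinsics, pixels), "T" (4x4, takes a point from camera to world coordinates). Camera axes: x right, y up, looking along -z (the intrinsics and any distortion apply to the point x, -y, -z); pixel columns grow to the right and rows downward; lengths in mm; the calibration is good to about 2 mm. A picture is of the moment at which its call begins. calibration takes no time and is no camera call.
- ticket.sign_off(): hands the job in; it is judged then, once.
The state is a dict: "time_s": time; "qpos": joint angles; "qd": joint speeds; "effort": joint torques, N m; "ee_pos": TCP position; "tcp_rot": TCP orientation; "ft_force": force on the tool from outside, world axes, zero at the start; "moment": the same for the moment, N m; "opening": finger opening in mm; "grip_force": force on a finger pad.
Only numpy, scipy, OpenCV 4.12 (cv2) and the standard library are available. Lean on these libraries where they do the work, as an engineer would, in place of code of your own. Each camera call takes 0.05 s, during which the arm holds its last target. There are 200 camera calls.

## Working session

There is one attempt and no reset: what is moved stays moved. The work goes in short steps, Python scripts to look and compute and a shell command to move; the robot and the scene stay as the last step left them, time stands still between calls to the robot, and variables do not carry over. Pictures are saved under pics/ and viewed, at most 10 in all, crops included, and the job is handed in when it is done.

```bash
ls; mkdir -p pics
python3 - <<'E'
from rig import ctrl, vision, ticket, read_state
import cv2
for n in("side","top"):
    cv2.imwrite(f"pics/{n}0.png",cv2.resize(vision.capture(n)[:,:,::-1],(800,600),interpolation=cv2.INTER_CUBIC))
    print(vision.calibration(n))
print(read_state(),ctrl.grip_depth)
E
```

```text
inch.py
pics
rig.py
{'intrinsics': array([[442.37285474,   0.        , 262.50946278],
       [  0.        , 442.37285474, 183.97166346],
       [  0.        ,   0.        ,   1.        ]]), 'T': array([[-3.50735757e-01,  5.35538092e-01, -7.68233936e-01,
        -4.11436873e+02],
       [-9.36448805e-01, -2.06641599e-01,  2.83483484e-01,
         3.71692088e+02],
       [-6.93288521e-03,  8.18839546e-01,  5.73980604e-01,
         8.08509726e+02],
       [ 0.00000000e+00,  0.00000000e+00,  0.00000000e+00,
         1.00000000e+00]])}
{'intrinsics': array([[469.08129291,   0.        , 258.13206464],
       [  0.        , 469.08129291, 183.81248652],
       [  0.        ,   0.        ,   1.        ]]), 'T': array([[ 8.67396819e-03,  9.85368068e-01, -1.70219074e-01,
         2.62121568e+02],
       [-9.99954976e-01,  7.89222302e-03, -5.26869927e-03,
         1.25388159e+01],
       [-3.84820112e-03,  1.70257111e-01,  9.85392159e-01,
         1.59851722e+03],
       [ 0.00000000e+00,  0.00000000e+00,  0.00000000e+00,
         1.00000000e+00]])}
{'time_s': 0.1, 'qpos': array([-1.24685598e+00,  2.64686130e-01,  1.60523174e+00, -3.62105810e-06,
        1.27374761e+00, -3.69051632e-02]), 'qd': array([ 1.73541722e-03, -2.10485019e-03, -2.74565603e-03, -1.51901237e-03,
       -3.63773836e-05, -2.29396894e-04]), 'effort': array([-4.73964265e-04, -5.16709542e+01, -3.68589270e+01,  3.56093199e-05,
        6.33563395e-03, -1.79807887e-05]), 'ee_pos': array([ 238.09876922, -630.89325174,  230.08402821]), 'tcp_rot': array([ 9.83767296e-01,  1.79445907e-01, -1.49946074e-04, -1.02550859e-03]), 'ft_force': array([ 0.08410484, -0.7882709 ,  0.34533343]), 'moment': array([-0.01612897, -0.01232801,  0.01151592]), 'grip_force': 0.0, 'opening': 85.70616362582741} -18.700000000000003
```

View pics/side0.png

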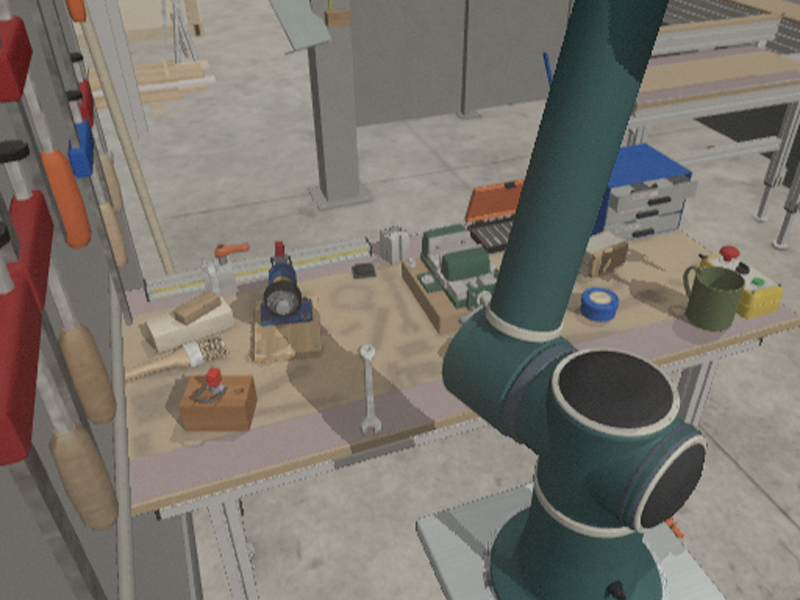

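View pics/top0.png

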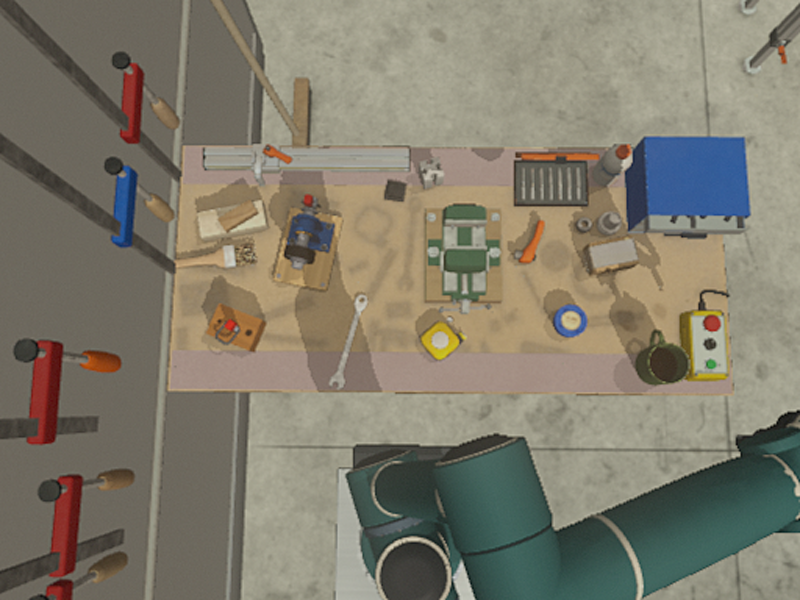

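Side view: bracket at about (283,295) and block at (217,400). Top view: bracket at (308,240), block with the pin at (235,327). Both are on the robot's left, so I'll crop there.

```bash
cat > h.py <<'E'
from rig import ctrl, vision, ticket, read_state
import cv2, numpy as np
from scipy.spatial.transform import Rotation as R
def crop(n,x,y,w,h,z,f):
    im=vision.capture(n)[y:y+h,x:x+w,::-1]
    im=cv2.resize(im,None,fx=z,fy=z,interpolation=cv2.INTER_CUBIC)
    for i in range(0,w,10): cv2.putText(im,str(x+i),(i*z,8),0,.3,(0,0,255)); cv2.line(im,(i*z,8),(i*z,14),(0,0,255))
    for i in range(0,h,10): cv2.putText(im,str(y+i),(0,i*z+4),0,.3,(0,0,255)); cv2.line(im,(20,i*z),(26,i*z),(0,0,255))
    cv2.imwrite(f,im)
def ray(n,u,v):
    c=vision.calibration(n);K=c["intrinsics"];T=c["T"]
    d=np.linalg.inv(K)@[u,v,1]; return T[:3,3],T[:3,:3]@(d*[1,-1,-1])
def atz(n,u,v,z):
    o,d=ray(n,u,v); return o+d*(z-o[2])/d[2]
def proj(n,p):
    c=vision.calibration(n);K=c["intrinsics"];T=c["T"]
    q=(np.array(p)-T[:3,3])@T[:3,:3]*[1,-1,-1]; q=K@q; return q[:2]/q[2]
def tri(a,b):
    (o1,d1),(o2,d2)=ray("top",*a),ray("side",*b)
    s=np.linalg.lstsq(np.c_[d1,-d2],o2-o1,rcond=None)[0]
    p,q=o1+s[0]*d1,o2+s[1]*d2
    return (p+q)/2,np.linalg.norm(p-q)
E
python3 - <<'E'
from h import *
crop("top",110,118,114,112,5,"pics/t1.png")
crop("side",105,145,110,140,4,"pics/s1.png")
E
```

```text
(no output)
```

View pics/t1.png

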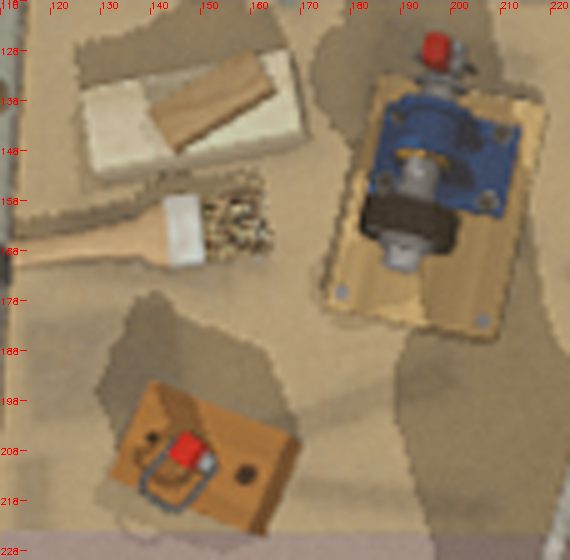

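View pics/s1.png

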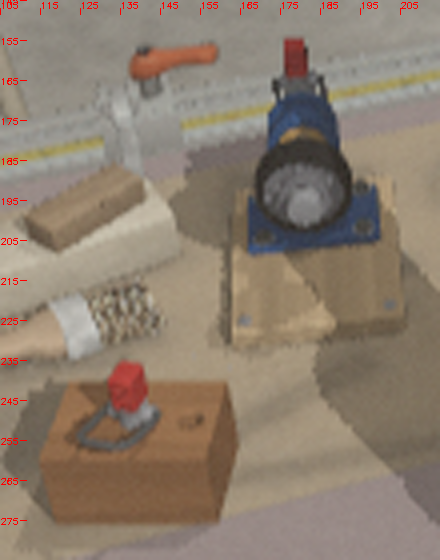

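Top crop: pin grip centre at ≈(147.4,208.2), outer holes at ≈(140.6,205.6) and (159,213), loop bar ≈(138,215.4)–(145.6,220.4). Board corners at ≈(185.6,133), (219,137.6), (209,186), (174.4,179); axle end ≈(190.4,172). Side crop: grip top ≈(136.7,237), hub/axle ≈(181,196).

Run:
```python
from h import *
np.set_printoptions(precision=1,suppress=True)
T=lambda x,y:(110+x/5-.4,118+y/5-.4)
S=lambda x,y:(105+x/4-.4,145+y/4-.4)
print("board",[atz("top",*T(*p),15) for p in((378,75),(545,98),(495,340),(322,305))])
print("board side",[atz("side",*S(*p),15) for p in((400,325),(232,340))])
print("far grip",tri(T(437,38),S(295,42)), atz("top",*T(437,35),146),atz("side",*S(295,41),146))
print("axle end/hub",atz("top",*T(404,258),95),atz("side",*S(303,200),95),tri(T(404,258),S(303,200)))
print("tyre l/r",[atz("top",*T(*p),95) for p in((360,220),(372,186),(455,250),(460,208))])
print("pin grip",tri(T(187,448),S(127,369)),atz("top",*T(187,448),95),atz("side",*S(127,369),95))
print("holes",[atz("top",*T(*p),55) for p in((153,438),(245,475))],atz("side",*S(191,420),55))
print("blk",[atz("top",*T(*p),55) for p in((153,380),(110,472),(264,533))])
print("blk side",[atz("side",*S(*p),55) for p in((70,382),(226,382),(220,462),(42,460))])
print("bar",[atz("top",*T(*p),71) for p in((140,487),(178,512))],[atz("side",*S(*p),71) for p in((80,440),(125,447),(157,418))])
```

```text
board [array([715.2, 277.4,  15. ]), array([699.5, 160.3,  15. ]), array([528.1, 190.6,  15. ]), array([551.5, 310.1,  15. ])]
board side [array([519.7, 199.3,  15. ]), array([545.6, 310.5,  15. ])]
far grip (array([703.6, 219.1, 142.9]), np.float64(0.5602949327772939)) [704.6 218.5 146. ] [699.9 219.8 146. ]
axle end/hub [568.6 242.6  95. ] [576.9 245.7  95. ] (array([568.3, 244.3, 100.2]), np.float64(5.086390369558767))
tyre l/r [array([593.8, 272.4,  95. ]), array([616.7, 265.3,  95. ]), array([574.2, 209.4,  95. ]), array([602.4, 206.9,  95. ])]
pin grip (array([442.4, 379.4,  96.8]), np.float64(2.350454366306779)) [442.4 378.6  95. ] [445.2 380.5  95. ]
holes [array([453.6, 411.3,  55. ]), array([429.5, 349.1,  55. ])] [431.6 350.4  55. ]
blk [array([492.5, 413.3,  55. ]), array([430.8, 438.6,  55. ]), array([391.3, 334.9,  55. ])]
blk side [array([493.7, 416.3,  55. ]), array([458.4, 324.2,  55. ]), array([389. , 339.9,  55. ]), array([428.8, 439.3,  55. ])]
bar [array([419.3, 414. ,  71. ]), array([403.2, 388.3,  71. ])] [array([420. , 415.2,  71. ]), array([404.5, 391. ,  71. ]), array([422.7, 369.7,  71. ])]
```

```bash
cat >> h.py <<'E'
def to(x,y,z,yaw=None):
    s=read_state();q=R.from_quat(s["tcp_rot"]);d=q.inv().apply(np.array([x,y,z])-s["ee_pos"])
    r=None if yaw is None else (q.inv()*R.from_matrix(np.array([[np.cos(yaw),np.sin(yaw),0],[np.sin(yaw),-np.cos(yaw),0],[0,0,-1.]]))).as_rotvec()
    print("t",s["time_s"],"d",np.round(d,2),"r",None if r is None else np.round(r,4))
E
r1="37.8 -27.6 -4.5 0 0 0 60"; r2="21.1 -45 0 0 0 0 60"
python3 inch.py '37.8 -27.6 -4.5 0 0 0 60;37.8 -27.6 -4.5 0 0 0 60;37.8 -27.6 -4.5 0 0 0 60;37.8 -27.6 -4.5 0 0 0 60;37.8 -27.6 -4.5 0 0 0 60;37.8 -27.6 -4.5 0 0 0 60;37.8 -27.6 -4.5 0 0 0 60;37.8 -27.6 -4.5 0 0 0 60;37.8 -27.6 -4.5 0 0 0 60;37.8 -27.6 -4.5 0 0 0 60;37.8 -27.6 -4.5 0 0 0 60;21.1 -45 0 0 0 0 60;21.1 -45 0 0 0 0 60;21.1 -45 0 0 0 0 60;21.1 -45 0 0 0 0 60;21.1 -45 0 0 0 0 60;21.1 -45 0 0 0 0 60;21.1 -45 0 0 0 0 60;21.1 -45 0 0 0 0 60;21.1 -45 0 0 0 0 60'
python3 inch.py '0 0 0 0 0 -.144 46;0 0 0 0 0 -.144 46;0 0 0 0 0 -.144 46;0 0 0 0 0 -.144 46;0 0 0 0 0 -.144 46;0 0 0 0 0 -.144 46;0 0 0 0 0 -.144 46;0 0 0 0 0 -.144 46;0 0 0 0 0 -.144 46;0 0 0 0 0 -.144 46;0 0 0 0 0 -.144 46;0 0 0 0 0 -.144 46;0 0 0 0 0 -.144 46;0 0 0 0 0 -.144 46;0 0 0 0 0 -.144 46;0 0 0 0 0 -.144 46;0 0 0 0 0 -.144 46;0 0 0 0 0 -.144 46;0 0 0 0 0 0 46'
python3 -c "
from h import *
to(555.4,246.3,170,np.pi-.185)"
```

```text
time_s: 2.2
ee_pos: [554.5, 247.3, 280.7]
tcp_rot: [0.984, 0.18, 0.0, 0.0]
ft_force: [1.0, 0.3, 0.6]
opening: 60.2
grip_force: 0.0
time_s: 4.1
ee_pos: [554.7, 245.2, 280.5]
tcp_rot: [0.094, 0.996, -0.0, -0.0]
ft_force: [-0.1, 0.4, -0.3]
opening: 46.1
grip_force: 0.0
t 4.1 d [ -0.57   1.24 110.55] r [-0.0002 -0.0004 -0.0034]
```

```bash
python3 inch.py '0 1 40 0 0 -.003 46;0 0 40 0 0 0 46;0 0 40 0 0 0 46;0 0 20 0 0 0 46;0 0 0 0 0 0 46'
python3 -c "
from h import *
crop('top',150,115,70,75,7,'pics/a.png');crop('side',145,115,80,100,5,'pics/b.png')
a=cv2.imread('pics/a.png');b=cv2.imread('pics/b.png');h=max(a.shape[0],b.shape[0])
p=lambda i:cv2.copyMakeBorder(i,0,h-i.shape[0],0,0,0)
j=np.hstack([p(a),p(b)]);print(j.shape);j=j[:,:];cv2.imwrite('pics/ab.png',cv2.resize(j,None,fx=.89,fy=.89,interpolation=3))"
```

```text
time_s: 4.6
ee_pos: [551.7, 244.9, 136.0]
tcp_rot: [0.094, 0.996, -0.002, -0.004]
ft_force: [-0.4, 0.0, 1.4]
opening: 45.8
grip_force: 0.0
(525, 890, 3)
```

View pics/ab.png

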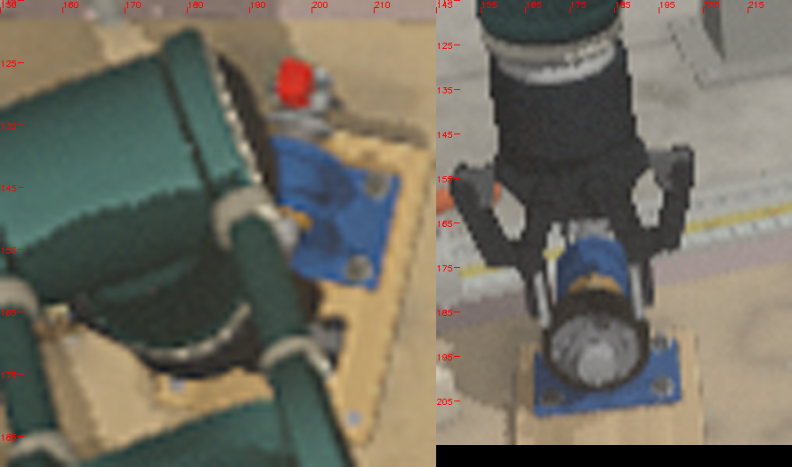

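Side half: finger tips at ≈(167.5,186) and (192,184), the wheel centred at ≈(179.5,191) between them. The tool is laterally centred; I'm checking by projection that it's in front of the wheel.

Run:
```python
from h import *
s=read_state();p=s["ee_pos"];print(p,s["time_s"],R.from_quat(s["tcp_rot"]).as_matrix().round(3))
y=np.array([.184,.983,0])
for k in(30,0,-30):print(k,proj("side",p+y*k),)
O=np.array([639,230.7,0]);B=lambda x,y,z:O+[x*.983+y*.184,-x*.184+y*.983,z]
for q in((-56,33,95),(-56,-33,95),(-56,0,128),(-56,0,62),(-62,0,95),(-74,0,95),(0,0,120)):print(q,proj("side",B(*q)),proj("top",B(*q)))
to(*B(-85,0,90),np.pi-.185)
```

```text
[555.09121582 246.27008995 140.93543675] 4.7 [[-0.982  0.187 -0.   ]
 [ 0.187  0.982 -0.   ]
 [ 0.    -0.    -1.   ]]
30 [168.28416799 186.35872026]
0 [179.87609148 185.15496334]
-30 [191.38606607 183.95971635]
(-56, 33, 95) [169.28896204 194.0993021 ] [181.23066385 162.72342287]
(-56, -33, 95) [193.63924115 191.51218629] [200.88589653 166.50030343]
(-56, 0, 128) [180.13801067 182.9157695 ] [189.56161888 162.44434242]
(-56, 0, 62) [182.83904564 202.38164383] [192.47786721 166.68670205]
(-62, 0, 95) [181.56385904 194.07819533] [190.65436909 166.36946873]
(-74, 0, 95) [181.67360002 196.66379568] [189.86039818 169.89450374]
(0, 0, 120) [180.02075493 174.03372501] [193.66809584 146.41539928]
t 4.7 d [-0.35  0.14 50.94] r [-0.0002 -0.0004 -0.0027]
```

Projection matches the picture: the tips are in front of the wheel and centred. Descend to straddle the axle, then push.

```bash
python3 inch.py '0 0 25 0 0 0 46;0 0 25 0 0 0 46;0 0 0 0 0 0 46'
python3 inch.py '-4 0 0 0 0 0 46;-4 0 0 0 0 0 46;-3 0 0 0 0 0 46;-3 0 0 0 0 0 46;-3 0 0 0 0 0 46;-3 0 0 0 0 0 46'
python3 inch.py '-3 0 0 0 0 0 46;-3 0 0 0 0 0 46;-2 0 0 0 0 0 46;-2 0 0 0 0 0 46'
```

```text
time_s: 5.0
ee_pos: [554.0, 245.8, 89.7]
tcp_rot: [0.093, 0.996, -0.001, -0.001]
ft_force: [-0.6, 0.2, -0.9]
opening: 45.8
grip_force: 0.0
time_s: 5.6
ee_pos: [573.0, 242.5, 90.3]
tcp_rot: [0.093, 0.996, -0.0, -0.002]
ft_force: [-5.2, 0.7, 0.6]
opening: 46.4
grip_force: 2.8
time_s: 6.0
ee_pos: [582.5, 240.6, 90.0]
tcp_rot: [0.093, 0.996, -0.0, -0.002]
ft_force: [-6.1, 1.7, 0.8]
opening: 45.9
grip_force: 2.7
```

```bash
python3 inch.py '-2 0 0 0 0 0 46;-2 0 0 0 0 0 46;-2 0 0 0 0 0 46;0 0 0 0 0 0 46'
python3 inch.py '-1.5 0 0 0 0 0 46;-1.5 0 0 0 0 0 46'
python3 inch.py '-1 0 0 0 0 0 46;-1 0 0 0 0 0 46'
```

```text
time_s: 6.4
ee_pos: [588.7, 239.4, 90.0]
tcp_rot: [0.093, 0.996, -0.001, -0.002]
ft_force: [-5.1, -0.0, 0.8]
opening: 45.8
grip_force: 2.5
time_s: 6.6
ee_pos: [591.6, 238.8, 89.9]
tcp_rot: [0.093, 0.996, -0.001, -0.002]
ft_force: [-5.4, 0.5, 0.0]
opening: 45.8
grip_force: 2.7
time_s: 6.8
ee_pos: [593.6, 238.5, 89.9]
tcp_rot: [0.093, 0.996, -0.001, -0.002]
ft_force: [-4.8, 1.1, 0.8]
opening: 46.1
grip_force: 2.6
```

```bash
python3 inch.py '-1 0 0 0 0 0 46;-1 0 0 0 0 0 46'
python3 inch.py '-1 0 0 0 0 0 46;-1 0 0 0 0 0 46'
python3 inch.py '-1 0 0 0 0 0 46'
python3 inch.py '-1 0 0 0 0 0 46'
```

```text
time_s: 7.0
ee_pos: [595.6, 238.0, 90.0]
tcp_rot: [0.093, 0.996, -0.001, -0.002]
ft_force: [-4.8, -0.2, -0.5]
opening: 45.7
grip_force: 2.6
time_s: 7.2
ee_pos: [595.7, 237.9, 89.5]
tcp_rot: [0.093, 0.996, -0.001, -0.004]
ft_force: [-10.7, 1.3, 2.0]
opening: 45.8
grip_force: 5.6
time_s: 7.3
ee_pos: [595.7, 237.8, 89.4]
tcp_rot: [0.093, 0.996, -0.001, -0.005]
ft_force: [-14.1, 2.2, 5.0]
opening: 46.3
grip_force: 7.1
time_s: 7.4
ee_pos: [595.7, 237.8, 89.4]
tcp_rot: [0.093, 0.996, -0.001, -0.006]
ft_force: [-16.4, 1.4, 7.7]
opening: 46.2
grip_force: 8.6
```

Wheel home: hard stop at TCP x=595.7, 16 N. Back off and up, move over the pin, then look at the hole with the arm out of the way.

```bash
python3 inch.py '8 0 0 0 0 0 50;8 0 -10 0 0 0 50;0 0 -40 0 0 0 50;0 0 -50 0 0 0 50;0 0 -10 0 0 0 50'
python3 -c "
from h import *
to(441.8,379.8,200,np.pi-.61)"
```

```text
time_s: 7.9
ee_pos: [590.1, 242.0, 209.8]
tcp_rot: [0.093, 0.996, 0.003, 0.007]
ft_force: [0.1, 0.9, 1.5]
opening: 49.9
grip_force: 0.0
t 7.9 d [171.27 107.97   8.41] r [0.0096 0.0111 0.4243]
```

```bash
python3 inch.py '38 24 0 0 0 0 50;38 24 0 0 0 0 50;38 24 0 0 0 0 50;38 24 0 0 0 0 50;13 9 0 0 0 .14 50;0 0 0 0 0 .14 50;0 0 0 0 0 .14 50;0 0 0 0 0 0 50'
python3 -c "
from h import *
to(441.8,379.8,140,np.pi-.61)
crop('top',165,120,55,70,8,'pics/c.png');crop('side',150,150,60,70,8,'pics/d.png')
a=cv2.imread('pics/c.png');b=cv2.imread('pics/d.png')
j=np.hstack([a,b]);cv2.imwrite('pics/cd.png',cv2.resize(j,(800,int(560*800/j.shape[1])),interpolation=3));print(j.shape)"
```

```text
time_s: 8.7
ee_pos: [443.0, 374.7, 201.7]
tcp_rot: [0.298, 0.955, 0.001, 0.001]
ft_force: [0.7, 0.3, -0.0]
opening: 50.2
grip_force: 0.0
t 8.7 d [ 3.96  3.41 61.75] r [0.002  0.0011 0.0046]
(560, 920, 3)
```

View pics/cd.png

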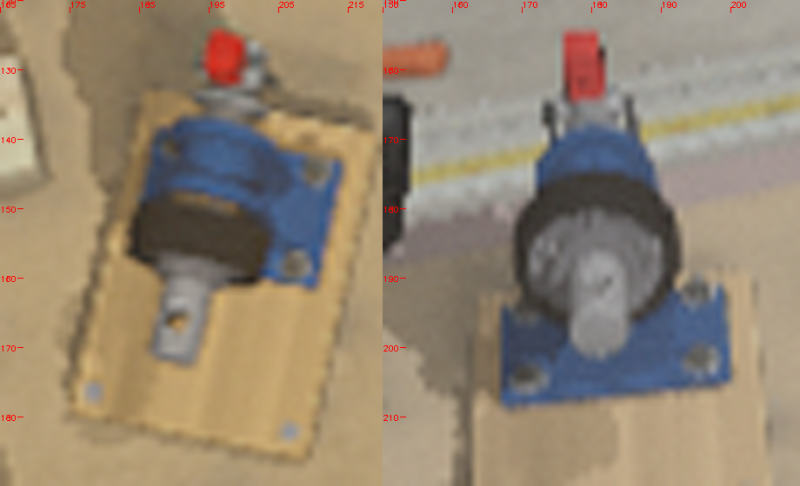

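Top half: the cross hole is at pixel ≈(190.0,165.7), with the axle running from the hub to its end at ≈(189.7,171.7). Side half: hole mouth at ≈(181.2,190.2). The wheel is home against the bracket.

Run:
```python
from h import *
np.set_printoptions(precision=1,suppress=True)
O=np.array([636,230.4]);c,s=np.cos(-.185),np.sin(-.185);M=np.array([[c,-s],[s,c]])
for p in (atz("top",190,165.7,106),atz("side",181.2,190.2,106),tri((190,165.7),(181.2,190.2))[0],
  atz("top",189.7,171.5,97),atz("top",187.1,171.2,95),atz("top",192.4,172,95),atz("top",184.0,154.5,95),atz("top",203.5,158.5,95)):
    print(p,(p[:2]-O)@M)
```

```text
[577.9 242.6 106. ] [-59.3   1.3]
[580.8 241.3 106. ] [-56.3   0.5]
[577.3 242.  108.5] [-59.8   0.6]
[560.5 244.4  97. ] [-76.8  -0.2]
[561.8 253.2  95. ] [-77.1   8.8]
[559.3 235.8  95. ] [-76.4  -8.8]
[617.8 265.3  95. ] [-24.4  31. ]
[604.8 200.8  95. ] [-25.2 -34.9]
```

```bash
python3 inch.py '3 3 40 0 0 .005 50;1 .4 40 0 0 0 50;0 0 30 0 0 0 50;0 0 0 0 0 0 50'
python3 -c "
from h import *
to(441.8,379.8,73,np.pi-.61)"
```

```text
time_s: 9.2
ee_pos: [438.2, 376.3, 85.7]
tcp_rot: [0.3, 0.954, -0.004, -0.003]
ft_force: [-0.1, -0.8, -0.1]
opening: 49.4
grip_force: 0.0
t 9.2 d [-0.96  5.09 12.68] r [-0.0095 -0.0027  0.001 ]
```

```bash
python3 inch.py '0 0 0 0 0 0 50;0 0 0 0 0 0 50'
python3 -c "
from h import *
to(441.8,379.8,73,np.pi-.61);print(read_state()['qd'].round(3))"
```

```text
time_s: 9.4
ee_pos: [443.1, 380.3, 93.2]
tcp_rot: [0.3, 0.954, 0.002, 0.001]
ft_force: [0.0, -0.2, 0.3]
opening: 50.3
grip_force: 0.0
t 9.4 d [ 0.77 -1.27 20.2 ] r [ 0.0038  0.0012 -0.0002]
[ 0.002 -0.011 -0.006 -0.    -0.002  0.005]
```

```bash
python3 inch.py '.5 -1 10 0 0 0 50;0 0 10 0 0 0 50;0 0 0 0 0 0 50;0 0 0 0 0 0 50'
python3 inch.py '0 0 0 0 0 0 25;0 0 0 0 0 0 10;0 0 0 0 0 0 10;0 0 0 0 0 0 10;0 0 0 0 0 0 10;0 0 0 0 0 0 10' 30
python3 -c "
from h import *
to(441.8,379.8,73,np.pi-.61)"
```

```text
time_s: 9.8
ee_pos: [440.0, 378.4, 70.3]
tcp_rot: [0.301, 0.954, -0.0, -0.0]
ft_force: [-0.6, -0.1, 0.3]
opening: 49.5
grip_force: 0.0
time_s: 10.4
ee_pos: [441.8, 380.3, 71.7]
tcp_rot: [0.301, 0.954, 0.002, 0.001]
ft_force: [2.1, 5.3, -0.6]
opening: 15.2
grip_force: 30.0
t 10.4 d [-0.31 -0.37 -1.27] r [ 0.0043  0.0007 -0.0009]
```

```bash
python3 inch.py '0 0 -5 0 0 0 10;0 0 -10 0 0 0 10;0 0 -20 0 0 0 10;0 0 -40 0 0 0 10;0 0 -45 0 0 0 10;0 0 -25 0 0 -.14 10;0 0 0 0 0 -.14 10;0 0 0 0 0 -.145 10;0 0 0 0 0 0 10;0 0 0 0 0 0 10' 60
python3 -c "
from h import *
to(578.6,242,190,np.pi-.185)"
```

```text
time_s: 11.4
ee_pos: [439.7, 378.0, 214.9]
tcp_rot: [0.094, 0.996, -0.001, -0.001]
ft_force: [-0.5, 0.2, -1.7]
opening: 14.8
grip_force: 63.0
t 11.4 d [-162.05 -107.42   24.89] r [-0.002  -0.0014 -0.0042]
```

```bash
python3 inch.py '-32 -21.4 0 0 0 0 10;-32 -21.4 0 0 0 0 10;-32 -21.4 0 0 0 0 10;-32 -21.4 0 0 0 -.004 10;-24 -16 0 0 0 0 10;-10 -6 0 0 0 0 10;0 0 0 0 0 0 10;0 0 10 0 0 0 10;0 0 0 0 0 0 10;0 0 0 0 0 0 10'
python3 -c "
from h import *
to(578.6,242,180,np.pi-.185)
crop('top',165,120,55,70,8,'pics/c2.png');crop('side',150,135,60,70,8,'pics/d2.png')
a=cv2.imread('pics/c2.png');b=cv2.imread('pics/d2.png')
j=np.hstack([a,b]);cv2.imwrite('pics/cd2.png',cv2.resize(j,(800,int(560*800/j.shape[1])),interpolation=3));print(j.shape)"
```

```text
time_s: 12.4
ee_pos: [578.3, 244.0, 204.8]
tcp_rot: [0.09, 0.996, -0.0, -0.001]
ft_force: [0.2, -0.7, -1.1]
opening: 14.8
grip_force: 63.0
t 12.4 d [-0.69 -1.91 24.78] r [-0.0008 -0.0019  0.0044]
(560, 920, 3)
```

View pics/cd2.png

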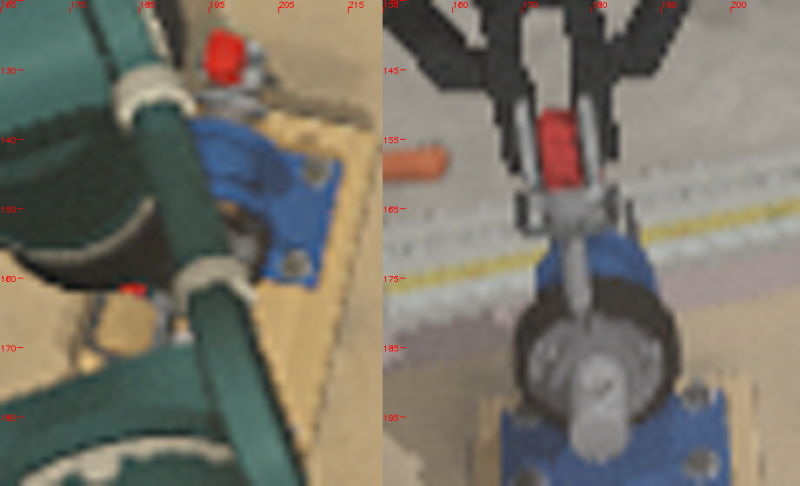

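The pin is held upright, loop towards the camera (outboard). The shank tip is at ≈(178.6,179.3) in the side view. Comparing it with the hole as seen by the same camera.

Run:
```python
from h import *
s=read_state();p=s["ee_pos"];print(p)
tz=p[2]-61.7
print("tip pred px",proj("side",[p[0],p[1],tz]),"tip from px",atz("side",178.6,179.3,tz),"collar pred",proj("side",[p[0],p[1],tz+45]),"hole",atz("side",181.2,190.2,106))
print("plumb over hole at tip height",proj("side",[*atz("side",181.2,190.2,106)[:2],tz]))
to(578.6,242,172,np.pi-.185)
```

```text
[579.09387234 244.03447522 205.72811245]
tip pred px [178.7067703  179.18871404] tip from px [578.6760581  244.4082417  144.02811245] collar pred [176.70926473 164.94065992] hole [580.77170526 241.28468906 106.        ]
plumb over hole at tip height [179.59795247 178.64750264]
t 12.5 d [ 0.11 -2.09 33.73] r [-0.     -0.0003  0.0044]
```

```bash
python3 inch.py '0 -2 10 0 0 .004 10;0 0 15 0 0 0 10;0 0 7 0 0 0 10;0 0 0 0 0 0 10;0 0 0 0 0 0 10;0 0 0 0 0 0 10'
python3 -c "
from h import *
to(578.6,242,169,np.pi-.185)"
```

```text
time_s: 13.1
ee_pos: [579.9, 241.3, 174.2]
tcp_rot: [0.093, 0.996, 0.0, 0.0]
ft_force: [0.4, 0.4, -2.1]
opening: 14.9
grip_force: 63.0
t 13.1 d [1.4  0.44 5.17] r [ 0.0004  0.0006 -0.0009]
```

```bash
python3 inch.py '1 .4 2 0 0 0 10;0 0 2 0 0 0 10;0 0 0 0 0 0 10'
python3 inch.py '0 0 1 0 0 0 10;0 0 1 0 0 0 10'
python3 inch.py '0 0 1 0 0 0 10;0 0 1 0 0 0 10'
python3 -c "
from h import *
to(578.6,242,169,np.pi-.185)"
```

```text
time_s: 13.4
ee_pos: [578.4, 241.8, 169.6]
tcp_rot: [0.093, 0.996, -0.0, -0.0]
ft_force: [-0.6, -0.5, -3.1]
opening: 14.7
grip_force: 63.0
time_s: 13.6
ee_pos: [578.6, 241.8, 167.8]
tcp_rot: [0.093, 0.996, 0.0, 0.0]
ft_force: [0.1, -0.7, -2.9]
opening: 14.6
grip_force: 63.0
time_s: 13.8
ee_pos: [578.6, 241.8, 165.7]
tcp_rot: [0.093, 0.996, 0.0, -0.0]
ft_force: [0.5, 0.1, -2.7]
opening: 14.9
grip_force: 63.0
t 13.8 d [ 0.01  0.22 -3.3 ] r [-0.     -0.     -0.0008]
```

```bash
python3 inch.py '0 0 1 0 0 0 10;0 0 1 0 0 0 10'
python3 inch.py '0 0 1 0 0 0 10;0 0 1 0 0 0 10'
python3 inch.py '0 0 1 0 0 0 10;0 0 1 0 0 0 10'
```

```text
time_s: 14.0
ee_pos: [578.6, 241.8, 163.7]
tcp_rot: [0.093, 0.996, -0.0, -0.0]
ft_force: [-0.7, 0.1, -1.8]
opening: 15.1
grip_force: 63.0
time_s: 14.2
ee_pos: [578.6, 241.8, 161.7]
tcp_rot: [0.093, 0.996, 0.0, -0.0]
ft_force: [-0.5, -0.5, -1.7]
opening: 14.8
grip_force: 63.0
time_s: 14.4
ee_pos: [578.6, 241.8, 159.7]
tcp_rot: [0.093, 0.996, 0.0, 0.0]
ft_force: [-0.2, -1.3, -2.1]
opening: 15.1
grip_force: 63.0
```

In the hole first time. Continue down.

```bash
python3 inch.py '0 0 2 0 0 0 10;0 0 2 0 0 0 10;0 0 2 0 0 0 10;0 0 2 0 0 0 10'
python3 inch.py '0 0 2 0 0 0 10;0 0 2 0 0 0 10;0 0 2 0 0 0 10;0 0 2 0 0 0 10'
python3 inch.py '0 0 2 0 0 0 10;0 0 2 0 0 0 10;0 0 2 0 0 0 10;0 0 2 0 0 0 10'
```

```text
time_s: 14.8
ee_pos: [578.5, 241.8, 151.6]
tcp_rot: [0.093, 0.996, 0.0, -0.0]
ft_force: [-0.5, 0.9, -1.8]
opening: 14.9
grip_force: 63.0
time_s: 15.2
ee_pos: [578.6, 241.9, 143.7]
tcp_rot: [0.093, 0.996, 0.0, 0.0]
ft_force: [-0.2, 0.5, -1.1]
opening: 14.8
grip_force: 63.1
time_s: 15.6
ee_pos: [578.7, 242.0, 135.7]
tcp_rot: [0.093, 0.996, 0.0, 0.0]
ft_force: [-0.0, 1.8, -1.1]
opening: 14.9
grip_force: 63.1
```

```bash
python3 inch.py '0 0 2 0 0 0 10;0 0 2 0 0 0 10;0 0 2 0 0 0 10'
python3 inch.py '0 0 2 0 0 0 10;0 0 1 0 0 0 10'
python3 inch.py '0 0 1 0 0 0 10;0 0 1 0 0 0 10'
```

```text
time_s: 15.9
ee_pos: [578.7, 242.0, 129.8]
tcp_rot: [0.093, 0.996, 0.0, 0.0]
ft_force: [-1.4, 2.0, -0.8]
opening: 14.7
grip_force: 63.1
time_s: 16.1
ee_pos: [578.7, 242.1, 126.7]
tcp_rot: [0.093, 0.996, 0.0, 0.0]
ft_force: [0.5, 3.3, -0.3]
opening: 14.7
grip_force: 63.2
time_s: 16.3
ee_pos: [578.8, 242.1, 125.0]
tcp_rot: [0.093, 0.996, 0.0, 0.0]
ft_force: [-0.4, 3.0, 0.6]
opening: 15.0
grip_force: 63.2
```

```bash
python3 inch.py '0 .5 1 0 0 0 10;0 0 1 0 0 0 10'
python3 inch.py '0 0 .5 0 0 0 10;0 0 .5 0 0 0 10'
python3 inch.py '0 0 .5 0 0 0 10;0 0 .5 0 0 0 10'
```

```text
time_s: 16.5
ee_pos: [578.7, 242.2, 122.7]
tcp_rot: [0.093, 0.996, -0.0, 0.0]
ft_force: [-0.2, 2.3, -0.0]
opening: 14.7
grip_force: 63.2
time_s: 16.7
ee_pos: [578.8, 242.2, 122.5]
tcp_rot: [0.093, 0.996, -0.0, 0.0]
ft_force: [-2.0, -0.1, 5.6]
opening: 14.6
grip_force: 64.1
time_s: 16.9
ee_pos: [578.9, 242.2, 122.4]
tcp_rot: [0.093, 0.996, 0.0, 0.0]
ft_force: [-3.4, -0.2, 10.2]
opening: 14.7
grip_force: 64.6
```

Seated (contact at TCP z 122.5, as predicted). Unload, release, and go up.

```bash
python3 inch.py '0 0 -.8 0 0 0 14;0 0 0 0 0 0 22;0 0 0 0 0 0 32;0 0 0 0 0 0 44;0 0 0 0 0 0 44'
python3 inch.py '0 0 -10 0 0 0 44;0 0 -30 0 0 0 44;0 0 -30 0 0 0 44;10 0 0 0 0 0 20;32 0 0 0 0 0 0;0 0 0 0 0 0 0;0 0 0 0 0 0 0;0 0 0 0 0 0 0'
python3 -c "
from h import *
a,b=578.7,242.1
to(a-41.5*.983,b+41.5*.184,140,np.pi-.185)
crop('side',150,135,60,75,8,'pics/e.png')"
```

```text
time_s: 17.4
ee_pos: [578.4, 242.0, 121.1]
tcp_rot: [0.093, 0.996, -0.0, -0.0]
ft_force: [-0.4, -0.4, -0.4]
opening: 44.2
grip_force: 0.0
time_s: 18.2
ee_pos: [537.6, 250.0, 191.5]
tcp_rot: [0.093, 0.996, -0.0, 0.0]
ft_force: [0.3, 1.1, 0.2]
opening: 0.4
grip_force: 0.0
t 18.2 d [-0.32 -0.24 51.53] r [-0.      0.0004 -0.0006]
```

View pics/e.png

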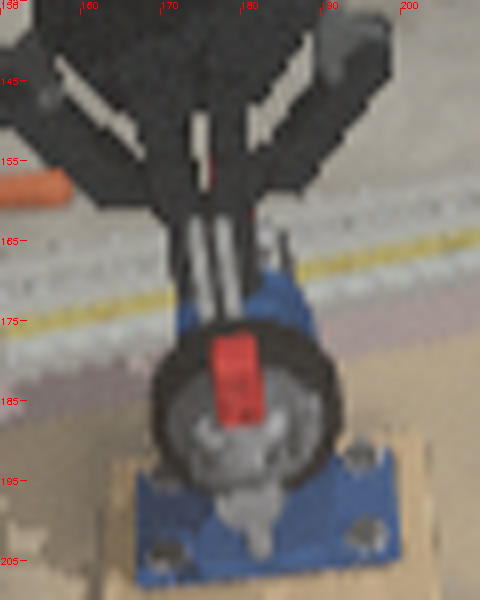

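Pin stands upright in the axle, grip at ≈(179.5,181), shank showing below the axle at ≈(182,203). The loop is hard to see against the axle; I'll project where it should be.

Run:
```python
from h import *
a,b=578.7,242.1;c,s=.983,-.184
W=lambda x,y,z:(a+x*c-y*s,b+x*s+y*c,z)
for th in (12,-20,-80):
    t=np.radians(th);print(th,[proj("side",W(-40*np.cos(t),y,113+40*np.sin(t))).round(1) for y in(-17,0,17)])
print("collar",proj("side",W(0,0,106)),"grip top",proj("side",W(0,0,146)),"tip",proj("side",W(0,0,61)),"axle end",proj("side",W(-18,0,95)))
```

```text
12 [array([187.3, 193.9]), array([180.8, 194.6]), array([174.2, 195.3])]
-20 [array([188.1, 200.2]), array([181.7, 200.9]), array([175.2, 201.6])]
-80 [array([188.7, 201. ]), array([182.5, 201.7]), array([176.2, 202.4])]
collar [181.0629758  190.68032191] grip top [179.37095765 178.50766661] tip [182.89077391 203.8298005 ] axle end [181.68163551 197.83754321]
```

```bash
python3 inch.py '0 0 30 0 0 0 0;0 0 20 0 0 0 0;0 0 10 0 0 0 0;0 0 0 0 0 0 0;0 0 0 0 0 0 0'
python3 inch.py '0 0 3 0 0 0 0;0 0 3 0 0 0 0;0 0 3 0 0 0 0'
python3 inch.py '0 0 3 0 0 0 0;0 0 3 0 0 0 0'
python3 -c "
from h import *
a,b=578.7,242.1
to(a-40*.983,b+40*.184,110,np.pi-.185)"
```

```text
time_s: 18.75
ee_pos: [538.1, 250.1, 132.0]
tcp_rot: [0.093, 0.996, 0.0, 0.0]
ft_force: [0.2, 0.3, -0.4]
opening: -0.2
grip_force: 0.0
time_s: 19.05
ee_pos: [537.9, 250.3, 123.2]
tcp_rot: [0.093, 0.996, 0.0, 0.001]
ft_force: [-0.9, -0.5, 0.3]
opening: 0.1
grip_force: 0.3
time_s: 19.25
ee_pos: [537.1, 250.4, 117.1]
tcp_rot: [0.093, 0.996, 0.0, -0.0]
ft_force: [-4.2, 1.2, 4.7]
opening: -0.0
grip_force: 2.4
t 19.25 d [-2.46 -0.51  7.09] r [ 0.0005 -0.0006 -0.0009]
```

Contact where predicted (z ≈ 123), about 5 N. Keep pressing, easing inboard as the bar swings.

```bash
python3 inch.py '0 0 3 0 0 0 0;0 0 3 0 0 0 0'
python3 inch.py '-.5 0 3 0 0 0 0;-.5 0 3 0 0 0 0'
python3 inch.py '-.5 0 3 0 0 0 0;-.5 0 3 0 0 0 0'
```

```text
time_s: 19.45
ee_pos: [537.3, 250.2, 110.6]
tcp_rot: [0.093, 0.996, 0.0, -0.0]
ft_force: [-1.9, 0.2, 3.7]
opening: 0.1
grip_force: 1.8
time_s: 19.65
ee_pos: [538.4, 249.8, 104.2]
tcp_rot: [0.093, 0.996, -0.0, 0.0]
ft_force: [-1.3, 0.8, 2.4]
opening: 0.4
grip_force: 1.4
time_s: 19.85
ee_pos: [540.0, 249.6, 98.4]
tcp_rot: [0.093, 0.996, 0.0, 0.001]
ft_force: [-0.2, -0.1, 2.3]
opening: 0.0
grip_force: 1.3
```

```bash
python3 inch.py '-.5 0 3 0 0 0 0;-.5 0 3 0 0 0 0'
python3 inch.py '-.5 0 3 0 0 0 0;-.5 0 2 0 0 0 0'
python3 inch.py '0 0 2 0 0 0 0;0 0 2 0 0 0 0'
```

```text
time_s: 20.05
ee_pos: [541.6, 249.5, 92.8]
tcp_rot: [0.093, 0.996, 0.0, 0.001]
ft_force: [1.1, -0.5, 4.2]
opening: 0.2
grip_force: 1.7
time_s: 20.25
ee_pos: [541.3, 249.2, 87.2]
tcp_rot: [0.093, 0.996, -0.0, -0.0]
ft_force: [0.2, -0.0, 0.8]
opening: 0.1
grip_force: 0.1
time_s: 20.45
ee_pos: [540.2, 249.0, 82.5]
tcp_rot: [0.093, 0.996, -0.0, -0.001]
ft_force: [0.3, -0.4, -0.1]
opening: 0.2
grip_force: 0.0
```

Force vanished: it snapped over. Retreat outboard and up, then look.

```bash
python3 inch.py '8 0 0 0 0 0 0;15 0 0 0 0 0 0;20 0 -20 0 0 0 0;10 -20 -40 0 0 0 0;10 -20 -40 0 0 0 0;0 -40 -20 0 0 0 0;0 -45 0 0 0 0 0;0 -45 0 0 0 0 0;0 0 0 0 0 0 0;0 0 0 0 0 0 0'
python3 -c "
from h import *
crop('top',165,120,55,70,8,'pics/c3.png');crop('side',155,165,50,50,11,'pics/d3.png')
a=cv2.imread('pics/c3.png');b=cv2.imread('pics/d3.png')
j=np.hstack([a,cv2.copyMakeBorder(b,0,10,0,0,0)]);cv2.imwrite('pics/cd3.png',cv2.resize(j,(800,int(560*800/j.shape[1])),interpolation=3));print(j.shape)"
```

```text
time_s: 21.45
ee_pos: [446.9, 93.5, 203.6]
tcp_rot: [0.094, 0.996, 0.0, 0.0]
ft_force: [-0.1, 0.3, -0.0]
opening: 0.2
grip_force: 0.0
(560, 990, 3)
```

View pics/cd3.png

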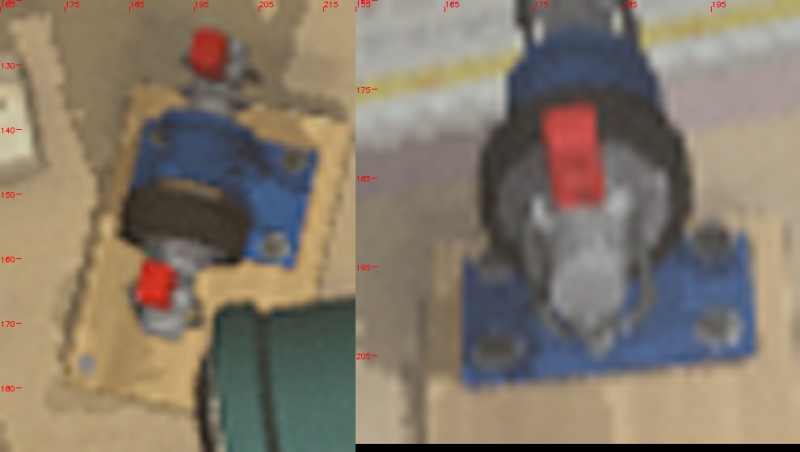

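The side view shows the loop down around the axle end, its cross bar at the shank below (≈(181,203)). The grip is at ≈(179.5,181) as when seated, and the wheel is still home.

```bash
python3 -c "
from rig import ctrl, vision, ticket, read_state
print(ticket.sign_off())"
```

```text
the job is handed in; nothing more can be done
None
```

The job is handed in at about 21.5 s: the wheel is pushed home (peak reading about 16 N), the hitch pin is seated through the axle with its collar down, and the loop is snapped shut under the axle, as the final pictures show.

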